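Show the vial under the sprung cover

TASK

With the photometer's cover shut, slide its vial carriage fully in to the stop. Then lift the sprung cover past its balance point, without snatching it, dropping it or letting it spring right open, ease it back and finish while still holding it in the fingers, at rest just below the balance point (by a few degrees, ten at most), so that the vial in place can be looked at. Keep the carriage in and leave the other things on the bench alone.

Things in the scene. Friction and masses are not known exactly. Their poses are not given: they have to be found in the camera images.
- photometer: White box-shaped bench photometer, fixed, 160 x 160 x 85 mm high, 97 mm with its flat cover. Origin: centre of its underside, on the bench; x to its back, y to its left, z up; the front (-x, blank dark display) faces the robot but for a small yaw. A slide bed 80 mm wide, about 25 mm high, runs out of its right side to y = -290 mm, centred on x = -30 mm.
- carriage (a joint): Travel in m of the steel vial carriage on the slide bed: 0 fully out, 0.09 fully in at the inner stop; it grows as the carriage moves along the photometer's +y. It slides level, with about 2 N of friction, and stays where it is left; it starts 0 to 0.06. The vial is clamped in it.
- carriage_knob (a point): Centre of the black round grip on the carriage's upright post, 87 mm above the bench. The grip is 22 mm in diameter, 30 mm high (72 to 102 mm above the bench), the post below it 12 mm. Fully in, it is at photometer x = -30, y = -130 mm, its centre 50 mm from the photometer's right wall.
- cover (a joint): Angle in rad of the sprung cover: 0 shut and level (its start), 1.57 the open stop. Balance point at 1.00 (57 degrees): below it the cover falls shut, above it the spring lifts it to the open stop, with at most about 2 N at the bar. At the balance point a pointer on the left end of the cover's hinge points at a small black pin on a 72 mm disc.
- cover_hinge (a point): Middle of the cover's hinge axis, 93 mm above the bench along the back top edge (photometer x = 79, y = 0, z = 93 mm). The axis runs along the photometer's y; the cover's front edge swings up and back. Behind the photometer, at world x = 0.64 m, a fixed lattice of rods runs along the bench (level rods 0.34 and 0.52 m up, upright ones between): keep the wrist and gripper this side of it.
- cover_bar (a point): Middle of the round steel grab bar at the front of the cover, 12 mm thick, parallel to the hinge and 195 mm from it; 93 mm above the bench when shut. Two arms at its ends leave 78 mm free between them; the gap behind the bar to the cover's edge is 25 mm. It is fixed to the cover and turns with it, so it must roll between finger pads unless they tip too.
- small_bottle: Bystander, loose: small amber bottle with black cap, 48 mm in diameter, 103 mm high, at the front left of the photometer. Origin at the centre of its underside.
- jar: Bystander, loose: white reagent jar with red screw lid, 57 mm in diameter, 92 mm high, left of the photometer. Origin at the centre of its underside.
- bung: Bystander, loose: tapered red rubber bung, 33 mm in diameter, 28 mm high, in front of the slide bed. Origin at the centre of its underside.
- pen: Bystander, loose: marker pen lying down, 134 mm long, 17 mm thick, in front of the photometer. Origin at the centre of its underside.

How it is judged (in metres and radians):
On the way, in this order (a step that is already met when the one before it is completed fails the run):
1. the carriage is fully in at its stop with the cover still shut (value of joint carriage above 0.086 m and value of joint cover below 0.1 rad), for 0.2 s.
2. the cover is past its balance point, with the fingers on it (value of joint cover above 1.05 rad and contact force between the fingers and cover above 0.2 N and value of joint carriage above 0.084 m), for 0.1 s.
At the end, for the whole second after the job is handed in: The fingers hold the cover at rest (under 0.05 rad/s, contact over 0.2 N) between 0.77 and 0.98 rad, just below its balance point at 1.00 rad; the carriage is still within 6 mm of its inner stop (value of joint cover between 0.77 and 0.98 rad and velocity of joint cover between -0.05 and 0.05 rad/s and contact force between the fingers and cover above 0.2 N and value of joint carriage above 0.084 m); the arm keeps its last pose, push and grip.
It fails at once if the cover springs open to its stop (over 1.45 rad) (value of joint cover above 1.45 rad).
It fails at once if the cover drops or is snatched (faster than 1.5 rad/s) (velocity of joint cover above 1.5 rad/s or velocity of joint cover below -1.5 rad/s).
It fails at once if a bystander is moved by more than 30 mm or knocked over (distance of any of small_bottle, jar, bung, pen from where it was at the start of the episode above 0.03 m or angle between any of small_bottle, jar, bung's own z axis and vertical above 0.5 rad).
It also fails if it takes over 53 s, if anything falls off the work surface, if the arm or the gripper's body presses on something with over 40 N, if the wrist force passes 120 N, or if a joint passes its speed limit or range.

ROBOT

A 6-joint arm with a two-finger parallel gripper is mounted at the origin on a cart in front of the work surface, level with it; the furniture and walls round the work are solid. World frame = base frame: x ahead of the robot, y to its left, z up, the work surface at z = 0. Lengths are in mm, angles in rad, forces in N, time in s.
With the tool pointing down it reaches from about 275 to 750 mm from the base axis. Payload 10.2 kg.
Tool frame: the origin (TCP) lies between the finger pads; the fingertips stand 11 mm ahead of it and the grasp point (between the pads) lies 8 mm behind it; z points along the fingers, y is the line along which they close (so a half turn about z gives the same grasp; the last joint's range is limited). The gripper opens to 85 mm and grips with 20 to 120 N. Pads are 22 mm wide; open, the fingers measure 114 mm over their backs; the gripper's body (76 mm by 85 mm) begins 54 mm behind the grasp point. The pads swing forward as they close: fully open they stand 13 mm farther back than shut.
Start: joints at [-1.491, 0.313, 1.498, -0, 1.331, -0.223], TCP at [156.539, -501.126, 242.294] pointing down, gripper open.
Joint ranges: [-2.94, 2.94], [-0.97, 2.17], [0.19, 2.56], [-1.23, 4.37], [0.02, 3.11], [-2.88, 2.88]. Speed limits (rad/s): [2.39, 2.39, 3.01, 3.14, 3.14, 3.14].

INTERFACE

Orientations are given as a unit quaternion [w, x, y, z].
In Python, from rig import sense, eyes, finish_job gives the robot as it stands.
- The arm moves only by the shell command python3 -m jog 'ROWS' [FORCE]. ROWS is JSON, a list of rows, each a list of 7 numbers: the shift along the tool's x, y, z in m, then the turn, a rotation vector about the tool's x, y, z in rad, then the finger opening in m, from 0 to 0.0854. In form: [[dx, dy, dz, rx, ry, rz, gripper], ...]. A call has 1 to 5 rows; each row shifts and turns the commanded pose from where the row before left it, along the tool's axes as they then stand; what a row does not reach is not made up. A row lasts 1/10 s, in which the tool goes at most 50 mm and 8.59 degrees, less where a joint would pass 70% of its speed; a pose out of reach is approached as far as the arm can. A call is refused whole if a number of a shift passes 0.05 or a number of a turn 0.15, either way. A call with a gripper value outside its range is refused whole. The fingers move at their own pace and stop on an object; FORCE is the grip in N (left out, the last holds). Time passes only in rows, so rows that do not move let the fingers close. It gives the time, the measured TCP pose, the force, the opening and the grip force at its end, in the units of the state.
- sense(): the state, without advancing time (a new reading comes with each control period).
- eyes.capture(name): name is "side" or "top"; returns the picture (480x640x3 uint8, red, green, blue); there is no depth.
- eyes.calibration(name): a dict with "fx", "fy", "cx", "cy" (pixels), "dist" ([k1, k2, p1, p2, k3] as OpenCV has them; the pictures are not rectified), "cam_to_world" (4x4, takes a point from camera to world coordinates). Camera axes: x right, y down, z forward; pixel columns grow to the right and rows downward; lengths in mm; the calibration is good to about 2 mm. A picture is of the moment at which its call begins. calibration takes no time and is no camera call.
- finish_job(): hands the job in; it is judged then, once.
The state is a dict: "time_s": time; "joints": joint angles; "dq": joint speeds; "tau": joint torques, N m; "eef_pos": TCP position; "ee_rot": TCP orientation; "force": force on the tool from outside, world axes, zero at the start; "wrist_torque": the same for the moment, N m; "grip_width": opening from 0.0 (shut) to 1.0 (fully open); "grip_force": force on a finger pad.
Only numpy, scipy, OpenCV 4.12 (cv2) and the standard library are available. Lean on these libraries where they do the work, as an engineer would, in place of code of your own. Each camera call takes 0.05 s, during which the arm holds its last target. There are 200 camera calls.

## Working session

There is one attempt and no reset: what is moved stays moved. The work goes in short steps, Python scripts to look and compute and a shell command to move; the robot and the scene stay as the last step left them, time stands still between calls to the robot, and variables do not carry over. Pictures are saved under pics/ and viewed, at most 10 in all, crops included, and the job is handed in when it is done.

```bash
ls; mkdir -p pics; python3 - <<'E'
from rig import sense,eyes
import cv2,numpy as np
s=sense();print(s)
for n in("side","top"):
    cv2.imwrite(f"pics/{n}0.png",eyes.capture(n)[:,:,::-1]); c=eyes.calibration(n);print({k:np.round(v,3).tolist() for k,v in c.items()})
E
```

```text
pics
{'time_s': 0.0, 'joints': array([-1.49139518e+00,  3.13439085e-01,  1.49843068e+00,  6.74670977e-06,
        1.33098746e+00, -2.23402346e-01]), 'dq': array([-1.31929138e-03, -3.51387451e-04, -1.81988807e-03,  3.66862563e-05,
        8.81817069e-04,  2.77349557e-04]), 'tau': array([ 1.39280863e-03, -4.12263143e+01, -2.59742725e+01, -1.02391359e-04,
        4.13861009e-03,  5.63182700e-08]), 'eef_pos': array([ 156.52303065, -500.87511864,  241.74305855]), 'ee_rot': array([-6.30411656e-04,  9.88560555e-01,  1.50823169e-01,  4.87534382e-05]), 'force': array([-0.46819414,  0.21508426, -0.07026165]), 'wrist_torque': array([-0.02324334,  0.04254252,  0.04948025]), 'grip_force': 0.0, 'grip_width': 0.9985706775275465}
{'fx': 483.433, 'fy': 483.433, 'cx': 319.055, 'cy': 238.726, 'dist': [-0.028, 0.0, 0.0, 0.0, 0.0], 'cam_to_world': [[0.982, -0.095, 0.165, 381.335], [-0.191, -0.453, 0.871, -855.578], [-0.008, -0.886, -0.463, 494.451], [0.0, 0.0, 0.0, 1.0]]}
{'fx': 470.837, 'fy': 470.837, 'cx': 320.375, 'cy': 244.049, 'dist': [-0.117, 0.0, 0.0, 0.0, 0.0], 'cam_to_world': [[0.139, -0.964, 0.225, 343.772], [-0.99, -0.136, 0.028, -133.024], [0.004, -0.226, -0.974, 931.315], [0.0, 0.0, 0.0, 1.0]]}
```

View pics/side0.png

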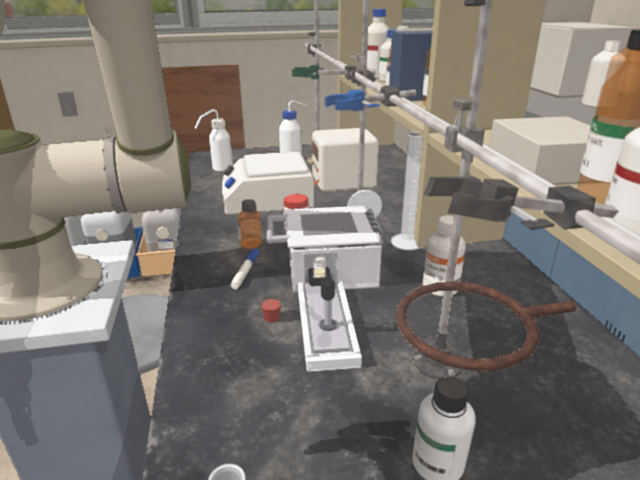

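View pics/top0.png

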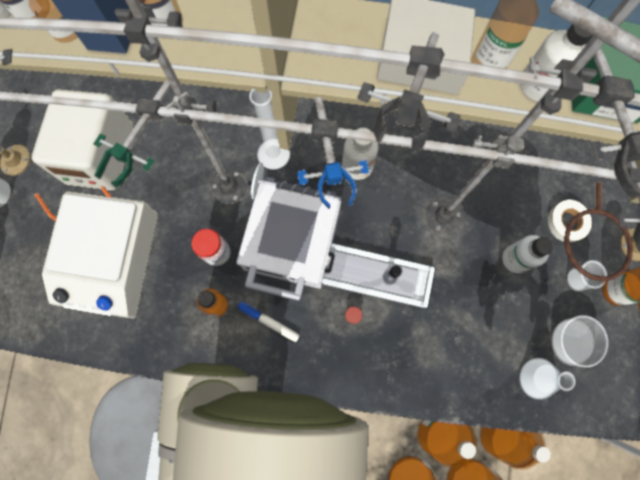

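The side view shows the photometer near (335,245), the knob near (328,289) and the bed running towards the camera. In the top view the cover is near (290,235), the bar near (275,285) and the knob near (394,272). I'll enlarge both to pick pixels.

```bash
python3 - <<'E'
import cv2,numpy as np
a=cv2.imread("pics/side0.png")[190:370,225:395];b=cv2.imread("pics/top0.png")[150:320,225:440]
a=cv2.resize(a,(400,424),interpolation=2);b=cv2.resize(b,(400,316),interpolation=2)
A=cv2.resize(cv2.imread("pics/side0.png")[190:370,225:395],None,fx=3.3,fy=3.3,interpolation=2)
B=cv2.resize(cv2.imread("pics/top0.png")[170:320,230:440],None,fx=3.8,fy=3.8,interpolation=2)
cv2.imwrite("pics/a.png",A);cv2.imwrite("pics/b.png",B)
E
```

```text
(no output)
```

View pics/a.png

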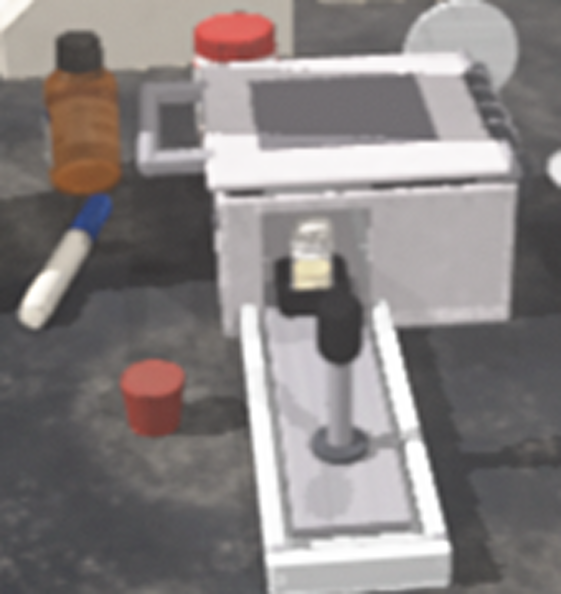

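View pics/b.png

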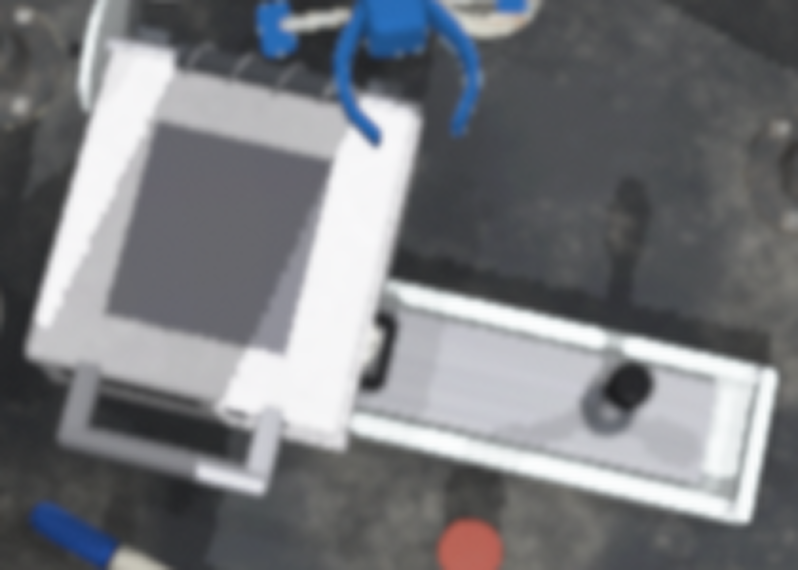

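The side crop shows the cover's front and right edges, the bar and the knob clearly. The top crop has the knob top at (630,387), bar ends at (72,434) and (258,478), and cover corners at (28,355), (345,445), (415,103) and (112,45). A blue clamp hangs over the back.

```bash
cat > h.py <<'E'
import cv2,numpy as np
from rig import sense,eyes
def ray(n,uv):
    c=eyes.calibration(n);K=np.array([[c['fx'],0,c['cx']],[0,c['fy'],c['cy']],[0,0,1]])
    p=cv2.undistortPoints(np.array([[uv]],float),K,np.array(c['dist'],float))[0,0]
    T=np.array(c['cam_to_world']);return T[:3,3],T[:3,:3]@np.array([*p,1])
def plane(n,uv,z):
    o,d=ray(n,uv);return o+d*(z-o[2])/d[2]
def tri(a,b):
    o1,d1=ray("side",a);o2,d2=ray("top",b)
    t=np.linalg.lstsq(np.c_[d1,-d2],o2-o1,rcond=None)[0];return (o1+d1*t[0]+o2+d2*t[1])/2,np.linalg.norm(o1+d1*t[0]-o2-d2*t[1])
E
python3 - <<'E'
from h import *
np.set_printoptions(precision=1,suppress=True)
B=lambda x,y:(230+x/3.8,170+y/3.8); A=lambda x,y:(225+x/3.3,190+y/3.3)
P={}
for k,p,z in [("knob",(630,387),102),("barL",(72,434),93),("barR",(258,478),93),("FL",(28,355),97),("FR",(345,445),97),("BR",(415,103),97),("BL",(112,45),97),("bedR1",(775,370),25),("bedR2",(748,522),25),("bung",(470,550),28)]:
    P[k]=plane("top",B(*p),z);print(k,P[k])
for k,p,z in [("knobtop",(340,300),102),("bedR1",(448,545),25),("bedR2",(270,565),25),("FR",(215,183),97),("BR",(515,175),97),("barR",(147,168),93),("barL",(150,88),93)]: print("side",k,plane("side",A(*p),z))
print("blue",tri((347,100),(335,180)))
for q,w in [("FR","FL"),("BR","BL"),("FL","BL"),("FR","BR"),("barR","barL")]:
    d=P[w]-P[q];print(q,w,np.linalg.norm(d),np.degrees(np.arctan2(d[1],d[0])))
E
```

```text
knob [ 503.4 -250.2  102. ]
barL [445.9   7.8  93. ]
barR [437.7 -82.5  93. ]
FL [479.8  34.4  97. ]
FR [ 458.4 -120.8   97. ]
BR [ 630.3 -131.5   97. ]
BL [639.5  21.1  97. ]
bedR1 [ 537.4 -335.2   25. ]
bedR2 [ 457.2 -328.4   25. ]
bung [ 423.9 -189.4   28. ]
side knobtop [ 508.7 -254.2  102. ]
side bedR1 [ 538.9 -339.1   25. ]
side bedR2 [ 460.8 -336.1   25. ]
side FR [ 469.6 -122.    97. ]
side BR [ 626.2 -145.6   97. ]
side barR [436.9 -90.1  93. ]
side barL [449.   11.9  93. ]
blue (array([ 567.7, -123. ,  341. ]), np.float64(3.466642841583839))
FR FL 156.73344261083113 82.1451008280557
BR BL 152.88956367267411 86.54547098467428
FL BL 160.23842688435155 -4.767914745683881
FR BR 172.22202204173507 -3.5513204838981602
barR barL 90.65463550513799 84.81964559178233
```

```bash
cat >> h.py <<'E'
from scipy.spatial.transform import Rotation as Ro, Slerp
YAW=np.radians(-4.7);EX=np.array([np.cos(YAW),np.sin(YAW),0]);EY=np.array([-np.sin(YAW),np.cos(YAW),0]);EZ=np.array([0,0,1.])
def tool(t):  # fingers tilted t rad from straight down towards +x'; tool x = +y'
    z=np.sin(t)*EX-np.cos(t)*EZ; return Ro.from_matrix(np.c_[EY,np.cross(z,EY),z])
def cur():
    s=sense();return np.array(s['eef_pos']),Ro.from_quat(s['ee_rot'],scalar_first=True)
def rows(poses,g):  # poses: list of (pos mm, Ro) after the current one
    p,R=cur();out=[]
    for q,S in poses:
        d=R.inv().apply(q-p)/1000;w=(R.inv()*S).as_rotvec();out.append([round(v,4) for v in d]+[round(v,3) for v in w]+[g]);p,R=q,S
    for i in range(0,len(out),5): print(str(out[i:i+5]).replace("0.0,","0,"))
def line(q,S,n,g):
    p,R=cur();sl=Slerp([0,1],Ro.concatenate([R,S]));rows([(p+(q-p)*k/n,sl(k/n)) for k in range(1,n+1)],g)
E
python3 - <<'E'
from h import *
np.set_printoptions(precision=0,suppress=True)
print(tri((328,103),(328,203)),tri((328,103),(354,204)))
print(tri((368,97),(335,175)), plane("top",(354,204),340),plane("top",(305,177),340),plane("top",(328,203),340))
line(np.array([503,-292,150.]),tool(0),11,0.0)
E
```

```text
(array([ 538., -118.,  336.]), np.float64(0.5736640900847109)) (array([ 534., -152.,  345.]), np.float64(8.328116784136236))
(array([ 588., -124.,  340.]), np.float64(21.776814133023997)) [ 540. -152.  340.] [569. -83. 340.] [ 537. -118.  340.]
[[np.float64(0.0357), np.float64(-0.0087), np.float64(0.0084), np.float64(-0.0), np.float64(-0.0), np.float64(-0.108), 0.0], [np.float64(0.0365), np.float64(-0.0048), np.float64(0.0084), np.float64(-0.0), np.float64(-0.0), np.float64(-0.108), 0.0], [np.float64(0.0368), np.float64(-0.0009), np.float64(0.0084), np.float64(-0.0), np.float64(-0.0), np.float64(-0.108), 0.0], [np.float64(0.0366), np.float64(0.0031), np.float64(0.0084), np.float64(-0.0), np.float64(-0.0), np.float64(-0.108), 0.0], [np.float64(0.0361), np.float64(0.007), np.float64(0.0084), np.float64(-0.0), np.float64(-0.0), np.float64(-0.108), 0.0]]
[[np.float64(0.0351), np.float64(0.0108), np.float64(0.0084), np.float64(-0.0), np.float64(-0.0), np.float64(-0.108), 0.0], [np.float64(0.0338), np.float64(0.0146), np.float64(0.0083), np.float64(-0.0), np.float64(-0.0), np.float64(-0.108), 0.0], [np.float64(0.032), np.float64(0.0181), np.float64(0.0083), np.float64(-0.0), np.float64(-0.0), np.float64(-0.108), 0.0], [np.float64(0.0299), np.float64(0.0215), np.float64(0.0083), np.float64(-0.0), np.float64(-0.0), np.float64(-0.108), 0.0], [np.float64(0.0274), np.float64(0.0245), np.float64(0.0083), np.float64(-0.0), np.float64(-0.0), np.float64(-0.108), 0.0]]
[[np.float64(0.0246), np.float64(0.0273), np.float64(0.0083), np.float64(-0.0), np.float64(-0.0), np.float64(-0.108), 0.0]]
```

```bash
sed -i 's/round(v,4)/round(float(v),4)/;s/round(v,3)/round(float(v),3)/' h.py
python3 -m jog '[[0.036,-0.009,0.008,0,0,-0.108,0],[0.036,-0.005,0.008,0,0,-0.108,0],[0.037,-0.001,0.008,0,0,-0.108,0],[0.037,0.003,0.008,0,0,-0.108,0],[0.036,0.007,0.008,0,0,-0.108,0]]' 20
python3 -m jog '[[0.035,0.011,0.008,0,0,-0.108,0],[0.034,0.015,0.008,0,0,-0.108,0],[0.032,0.018,0.008,0,0,-0.108,0],[0.03,0.021,0.008,0,0,-0.108,0],[0.027,0.025,0.008,0,0,-0.108,0]]'
python3 -m jog '[[0.025,0.027,0.008,0,0,-0.108,0],[0,0,0,0,0,0,0]]'
python3 - <<'E'
from h import *
p,R=cur();print(p.round(1),R.as_matrix().round(3).tolist(),sense()['joints'].round(2))
cv2.imwrite("pics/c.png",cv2.resize(np.hstack([eyes.capture("side")[150:400,200:460,::-1],eyes.capture("top")[150:400,220:480,::-1]]),None,fx=1.5,fy=1.5))
line(np.array([503,-292,90.]),tool(0),2,0)
E
```

```text
time_s: 0.6
eef_pos: [315.1, -404.3, 201.8]
ee_rot: [-0.0, 0.912, 0.411, 0.0]
force: [-0.3, -0.4, 0.1]
grip_width: 0.137
grip_force: 0.0
time_s: 1.1
eef_pos: [472.8, -309.6, 161.7]
ee_rot: [-0.0, 0.769, 0.639, -0.0]
force: [0.5, -0.6, 0.4]
grip_width: 0.001
grip_force: 0.0
time_s: 1.3
eef_pos: [505.0, -288.3, 152.6]
ee_rot: [-0.001, 0.733, 0.681, 0.0]
force: [0.3, -1.6, 0.6]
grip_width: -0.006
grip_force: 0.0
[ 505.  -288.3  152.6] [[0.073, 0.997, -0.001], [0.997, -0.073, 0.002], [0.002, -0.001, -1.0]] [-0.72  0.52  1.44  0.    1.19 -0.65]
[[-0.0006, 0.0001, 0.0319, -0.001, -0, 0.001, 0], [-0.0006, 0.0001, 0.0319, -0.001, -0, 0.001, 0]]
```

View pics/c.png

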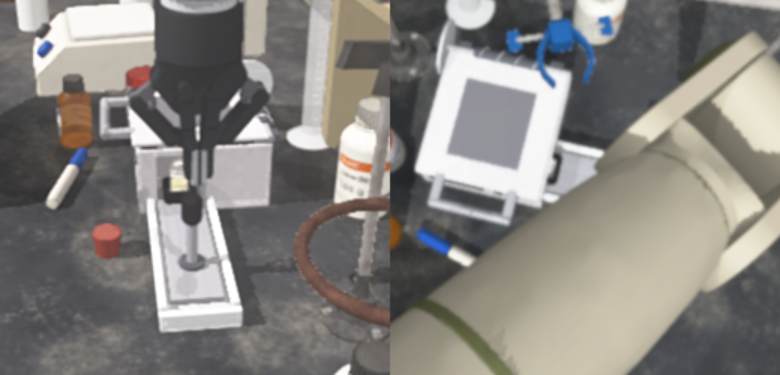

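The closed fingers hang in line with the knob (side crop, tips at (198,175), knob at (193,205)), on its outer side. Next I descend and push along tool x.

```bash
python3 -m jog '[[-0.001,0,0.031,0,0,0,0],[0,0.001,0.031,0,0,0,0],[0,0,0,0,0,0,0]]'
python3 -m jog '[[0.012,0,0,0,0,0,0],[0.012,0,0,0,0,0,0],[0.012,0,0,0,0,0,0],[0.012,0,0,0,0,0,0],[0.012,0,0,0,0,0,0]]'
python3 -m jog '[[0.01,0,0,0,0,0,0],[0.008,0,0,0,0,0,0],[0,0,0,0,0,0,0]]'
```

```text
time_s: 1.7
eef_pos: [501.5, -291.8, 89.1]
ee_rot: [-0.003, 0.736, 0.677, -0.0]
force: [-0.3, -0.1, 0.7]
grip_width: 0.001
grip_force: 0.0
time_s: 2.2
eef_pos: [509.2, -231.6, 93.3]
ee_rot: [0.001, 0.735, 0.678, 0.0]
force: [1.0, -3.0, 3.1]
grip_width: -0.002
grip_force: 1.4
time_s: 2.5
eef_pos: [509.9, -213.1, 92.1]
ee_rot: [-0.001, 0.734, 0.679, 0.0]
force: [0.7, 0.0, -0.9]
grip_width: -0.001
grip_force: 0.0
```

```bash
for i in 1 2 ; do python3 -m jog '[[0.005,0,0,0,0,0,0],[0.005,0,0,0,0,0,0],[0,0,0,0,0,0,0]]'|grep -v rot;done
python3 -m jog '[[0.004,0,0,0,0,0,0],[0,0,0,0,0,0,0]]'|grep -v rot
```

```text
time_s: 2.8
eef_pos: [510.8, -204.0, 92.1]
force: [-0.0, 0.5, -0.3]
grip_width: 0.001
grip_force: 0.0
time_s: 3.1
eef_pos: [511.5, -195.9, 92.3]
force: [-2.4, -11.9, -2.8]
grip_width: 0.001
grip_force: 5.7
time_s: 3.3
eef_pos: [511.6, -195.5, 92.4]
force: [-6.3, -31.3, -8.1]
grip_width: -0.0
grip_force: 15.3
```

```bash
python3 -m jog '[[0,0,0,0,0,0,0],[0,0,0,0,0,0,0],[-0.02,0,0,0,0,0,0],[-0.005,0,-0.03,0,0,0,0],[0,0,-0.04,0,0,0,0.022]]'
python3 -m jog '[[0,0,-0.04,0,0,0,0.022],[0,0,0,0,0,0,0.022]]'
python3 - <<'E'
from h import *
line(np.array([420,-25,190.]),tool(0),8,0.022)
E
```

```text
time_s: 3.8
eef_pos: [509.0, -215.3, 161.5]
ee_rot: [-0.002, 0.735, 0.678, -0.0]
force: [1.2, -0.9, 0.6]
grip_width: 0.158
grip_force: 0.0
time_s: 4.0
eef_pos: [511.7, -216.1, 207.6]
ee_rot: [0.004, 0.735, 0.678, 0.001]
force: [0.4, 0.2, -0.6]
grip_width: 0.259
grip_force: 0.0
[[0.0229, -0.0133, 0.002, 0.001, 0.001, 0, 0.022], [0.0229, -0.0133, 0.002, 0.001, 0.001, 0, 0.022], [0.0229, -0.0134, 0.002, 0.001, 0.001, 0, 0.022], [0.0229, -0.0134, 0.0021, 0.001, 0.001, 0, 0.022], [0.0229, -0.0134, 0.0021, 0.001, 0.001, 0, 0.022]]
[[0.0229, -0.0134, 0.0021, 0.001, 0.001, 0, 0.022], [0.0229, -0.0134, 0.0021, 0.001, 0.001, 0, 0.022], [0.0229, -0.0134, 0.0022, 0.001, 0.001, 0, 0.022]]
```

```bash
python3 -m jog '[[0.023,-0.013,0.002,0,0,0,0.022],[0.023,-0.013,0.002,0,0,0,0.022],[0.023,-0.013,0.002,0,0,0,0.022],[0.023,-0.013,0.002,0,0,0,0.022],[0.023,-0.013,0.002,0,0,0,0.022]]'
python3 -m jog '[[0.023,-0.013,0.002,0,0,0,0.022],[0.023,-0.013,0.002,0,0,0,0.022],[0.023,-0.013,0.002,0,0,0,0.022],[0,0,0,0,0,0,0.022]]'
python3 - <<'E'
from h import *
p,R=cur();print(p.round(1),R.as_matrix().round(3).tolist())
a=eyes.capture("side")[:,:,::-1];b=eyes.capture("top")[:,:,::-1];cv2.imwrite("pics/s1.png",a);cv2.imwrite("pics/t1.png",b)
cv2.imwrite("pics/d.png",np.hstack([cv2.resize(a[180:330,245:395],(600,600),interpolation=2)[:,:400],cv2.resize(b[150:300,240:340],(400,600),interpolation=2)]))
E
```

```text
time_s: 4.5
eef_pos: [453.5, -94.2, 191.6]
ee_rot: [-0.001, 0.735, 0.678, 0.0]
force: [0.1, 0.0, -0.2]
grip_width: 0.257
grip_force: 0.0
time_s: 4.9
eef_pos: [419.5, -21.3, 185.7]
ee_rot: [-0.001, 0.734, 0.679, -0.0]
force: [-0.1, 0.5, 0.2]
grip_width: 0.252
grip_force: 0.0
[419.5 -21.3 185.7] [[0.077, 0.997, -0.002], [0.997, -0.077, 0.001], [0.001, -0.002, -1.0]]
```

View pics/d.png

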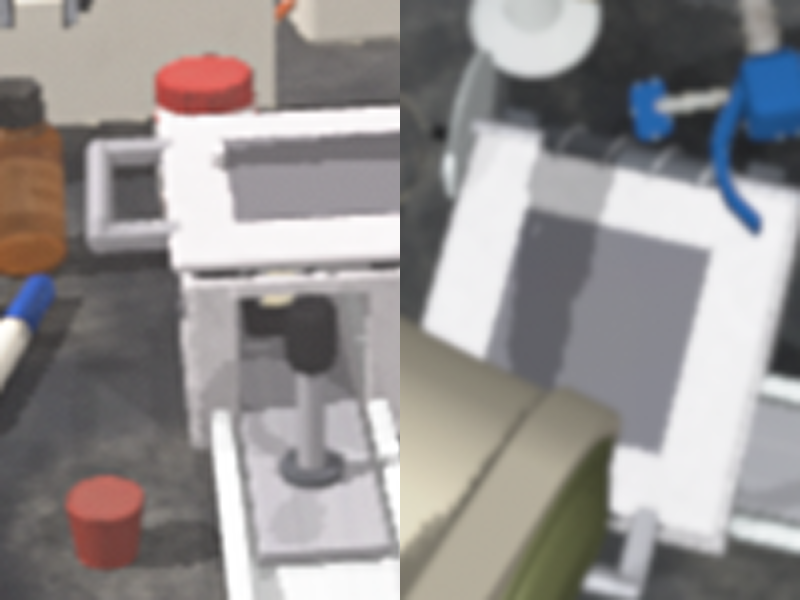

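The carriage is in (knob up against the opening at (310,335)), with the cover shut. The bar appears in the side crop as a column at u≈98, from v≈150 to 238. The arm hides it in the top view.

```bash
python3 - <<'E'
from h import *
A=lambda x,y:(245+x/4,180+y/4)
for p in [(98,150),(98,195),(99,238)]: print(plane("side",A(*p),93).round(1))
# right edge of cover front corner & front edge at z=97
for p in [(165,120),(183,262)]: print("edge",plane("side",A(*p),97).round(1))
# bar row-wise extent by brightness in the middle of its length
g=cv2.cvtColor(cv2.imread("pics/s1.png"),6)
for v in (220,224,228,232): print(v,g[v,262:292].tolist())
E
```

```text
[446.8   8.4  93. ]
[441.7 -41.3  93. ]
[437.8 -84.8  93. ]
edge [482.7  28.4  97. ]
edge [ 470.6 -122.4   97. ]
220 [70, 69, 69, 77, 129, 188, 216, 210, 189, 162, 137, 123, 125, 130, 129, 129, 128, 128, 127, 123, 115, 112, 133, 189, 238, 248, 247, 246, 247, 246]
224 [69, 70, 69, 77, 128, 189, 217, 211, 191, 162, 127, 91, 75, 75, 72, 72, 78, 80, 83, 83, 83, 90, 129, 176, 231, 249, 246, 245, 245, 245]
228 [94, 93, 91, 96, 137, 191, 217, 210, 189, 163, 133, 105, 88, 85, 86, 88, 87, 87, 89, 90, 89, 92, 121, 180, 240, 251, 247, 245, 245, 245]
232 [104, 101, 96, 101, 139, 191, 217, 211, 190, 162, 135, 109, 94, 89, 87, 85, 88, 87, 87, 89, 90, 88, 92, 116, 173, 234, 248, 248, 247, 246]
```

```bash
python3 -m jog '[[-0.004,0.012,0.03,0,0,-0.005,0.022],[0,0.012,0.03,0,0,0,0.022],[0,0,0.006,0,0,0,0.022],[0,0,0,0,0,0,0.022]]'
python3 - <<'E'
from h import *
p,R=cur();print(p.round(1))
a=eyes.capture("side")[:,:,::-1];cv2.imwrite("pics/e.png",cv2.resize(a[190:265,250:350],(800,600),interpolation=2))
print(np.round([445-p[0],-24-p[1]],1))
E
```

```text
time_s: 5.4
eef_pos: [444.2, -29.9, 119.8]
ee_rot: [-0.001, 0.733, 0.68, -0.001]
force: [-1.1, 0.3, 1.0]
grip_width: 0.257
grip_force: 0.0
[444.2 -29.9 119.8]
[0.8 5.9]
```

View pics/e.png

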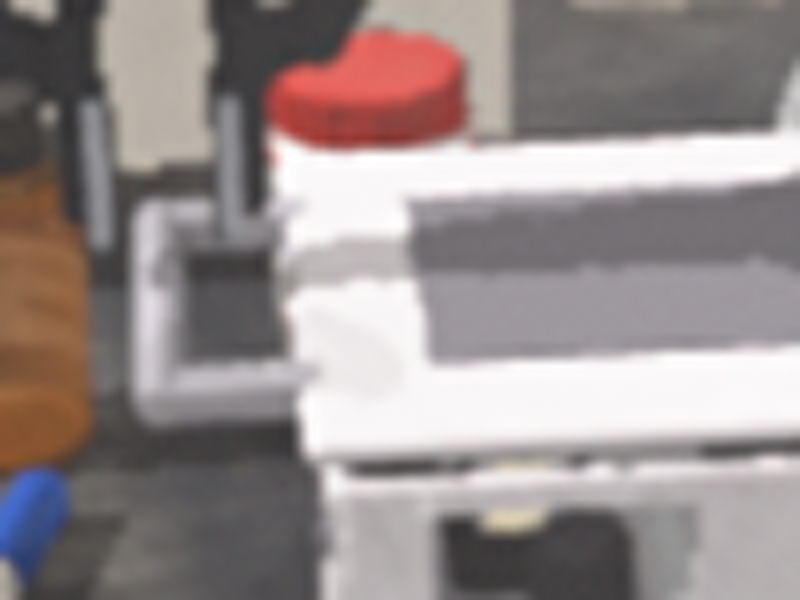

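The two fingers straddle the bar. Their inner faces are at u≈110 and 218 and the bar at 135–182, so they sit about 2 mm too far back. I'll shift −2 mm along tool y and go down.

```bash
python3 -m jog '[[0.004,-0.002,0,0,0,0,0.022],[0,0,0.009,0,0,0,0.022],[0,0,0.008,0,0,0,0.022]]'
python3 -m jog '[[0,0,0.006,0,0,0,0.022],[0,0,0.004,0,0,0,0.022],[0,0,0,0,0,0,0.022]]'
```

```text
time_s: 5.75
eef_pos: [443.0, -25.4, 103.3]
ee_rot: [0.001, 0.733, 0.68, 0.0]
force: [-0.2, 0.1, -0.3]
grip_width: 0.254
grip_force: 0.0
time_s: 6.05
eef_pos: [442.7, -25.4, 92.7]
ee_rot: [-0.001, 0.733, 0.68, -0.0]
force: [0.2, 0.4, -0.3]
grip_width: 0.258
grip_force: 0.0
```

Clear of contact, so I close at 20 N.

```bash
python3 -m jog '[[0,0,0,0,0,0,0],[0,0,0,0,0,0,0],[0,0,0,0,0,0,0],[0,0,0,0,0,0,0]]' 20
python3 - <<'E'
from h import *
s=sense();print(s['joints'].round(2),s['grip_width']*85.4)
E
```

```text
time_s: 6.45
eef_pos: [442.2, -25.4, 93.2]
ee_rot: [-0.001, 0.733, 0.68, -0.001]
force: [-4.4, -0.2, 1.0]
grip_width: 0.133
grip_force: 20.7
[-0.32  0.33  1.92 -0.    0.9  -0.25] 11.330439217076455
```

```bash
cat >> h.py <<'E'
H=np.array([442.2,-25.4,93.2])+195*EX
def arc(ths,g=0,tilt=0.36):
    rows([(H+195*(-EX*np.cos(t)+EZ*np.sin(t)),tool(tilt*t)) for t in ths],g)
def theta():
    p,R=cur();d=p-H;return np.arctan2(d[2],-d@EX),np.linalg.norm(d-(d@EY)*EY),d@EY
E
python3 - <<'E'
from h import *
arc(np.arange(1,16)*0.04)
E
```

```text
[[0, 0.0002, -0.0078, -0.016, -0, 0.007, 0], [-0, 0.0006, -0.0078, -0.014, 0, 0, 0], [-0, 0.001, -0.0077, -0.014, -0, -0, 0], [0, 0.0014, -0.0077, -0.014, -0, 0, 0], [-0, 0.0018, -0.0076, -0.014, 0, -0, 0]]
[[0, 0.0022, -0.0075, -0.014, 0, 0, 0], [0, 0.0026, -0.0073, -0.014, 0, -0, 0], [-0, 0.003, -0.0072, -0.014, 0, 0, 0], [0, 0.0034, -0.007, -0.014, 0, -0, 0], [-0, 0.0038, -0.0068, -0.014, -0, -0, 0]]
[[0, 0.0042, -0.0066, -0.014, 0, 0, 0], [-0, 0.0045, -0.0064, -0.014, -0, 0, 0], [-0, 0.0049, -0.0061, -0.014, 0, -0, 0], [-0, 0.0052, -0.0058, -0.014, -0, 0, 0], [0, 0.0055, -0.0055, -0.014, 0, 0, 0]]
```

```bash
python3 -m jog '[[0,0.0002,-0.0078,-0.014,0,0,0],[0,0.0006,-0.0078,-0.014,0,0,0],[0,0.001,-0.0077,-0.014,0,0,0],[0,0.0014,-0.0077,-0.014,0,0,0],[0,0.0018,-0.0076,-0.014,0,0,0]]'
python3 -m jog '[[0,0.0022,-0.0075,-0.014,0,0,0],[0,0.0026,-0.0073,-0.014,0,0,0],[0,0.003,-0.0072,-0.014,0,0,0],[0,0.0034,-0.007,-0.014,0,0,0],[0,0,0,0,0,0,0]]'
python3 - <<'E'
from h import *
print(theta());arc(np.arange(10,20)*0.04)
cv2.imwrite("pics/f.png",cv2.resize(np.hstack([eyes.capture("side")[120:300,230:410,::-1],eyes.capture("top")[120:300,200:380,::-1]]),(800,400),interpolation=2))
E
```

```text
time_s: 6.95
eef_pos: [445.7, -25.7, 132.5]
ee_rot: [0.025, 0.733, 0.68, 0.023]
force: [-6.9, -3.0, -1.1]
grip_width: 0.129
grip_force: 20.1
time_s: 7.45
eef_pos: [453.6, -26.4, 162.7]
ee_rot: [0.045, 0.731, 0.679, 0.041]
force: [-13.9, -3.2, 2.1]
grip_width: 0.129
grip_force: 20.3
(np.float64(0.3620086110222808), np.float64(196.26289949764615), np.float64(-0.07908249032283976))
[[0, 0.0047, -0.0059, -0.021, -0, 0.008, 0], [0, 0.0042, -0.0066, -0.014, 0, 0, 0], [-0, 0.0045, -0.0064, -0.014, -0, 0, 0], [-0, 0.0049, -0.0061, -0.014, 0, -0, 0], [-0, 0.0052, -0.0058, -0.014, -0, 0, 0]]
[[0, 0.0055, -0.0055, -0.014, 0, 0, 0], [0, 0.0058, -0.0052, -0.014, 0, -0, 0], [-0, 0.0061, -0.0049, -0.014, -0, 0, 0], [0, 0.0063, -0.0046, -0.014, 0, -0, 0], [0, 0.0066, -0.0042, -0.014, -0, 0, 0]]
```

View pics/f.png

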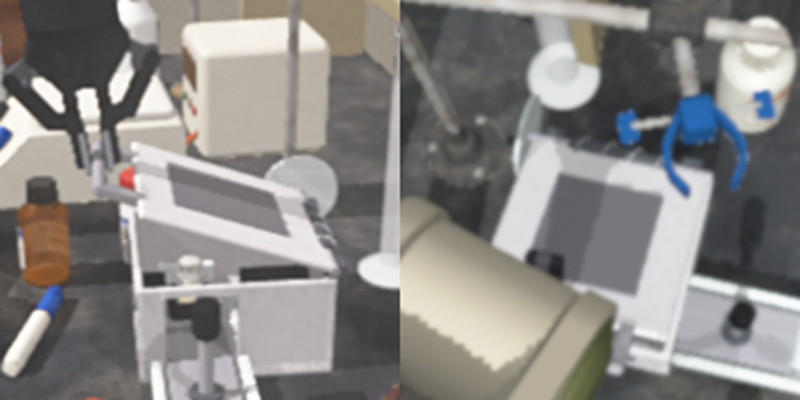

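The cover is rising (bar at (100,180) in the side half), held between the pads, and the carriage still looks in. The tool feels about 14 N towards −x, so I trim my arc 1.5 mm back.

```bash
python3 -m jog '[[0,0.0033,-0.0068,-0.014,0,0,0],[0,0.0037,-0.0066,-0.014,0,0,0],[0,0.004,-0.0064,-0.014,0,0,0],[0,0.0049,-0.0061,-0.014,0,0,0],[0,0.0052,-0.0058,-0.014,0,0,0]]'
sed -i 's/^H=.*/H=np.array([442.2,-25.4,93.2])+193.5*EX/' h.py
python3 -m jog '[[0,0,0,0,0,0,0]]'
python3 -c "
from h import *
print(theta());arc(np.arange(15,29)*0.04)"
```

```text
time_s: 8.05
eef_pos: [468.8, -27.8, 197.0]
ee_rot: [0.07, 0.729, 0.677, 0.064]
force: [-22.6, -5.8, 11.7]
grip_width: 0.132
grip_force: 20.9
time_s: 8.15
eef_pos: [469.2, -27.9, 197.7]
ee_rot: [0.071, 0.729, 0.677, 0.065]
force: [-21.6, -3.7, 10.3]
grip_width: 0.126
grip_force: 20.9
(np.float64(0.560700066232925), np.float64(196.46793635732354), np.float64(-0.2519602977885249))
[[0.0002, 0.0064, -0.0045, -0.024, -0, 0.008, 0], [0, 0.0058, -0.0052, -0.014, 0, -0, 0], [-0, 0.0061, -0.0049, -0.014, -0, 0, 0], [0, 0.0063, -0.0046, -0.014, 0, -0, 0], [0, 0.0066, -0.0042, -0.014, -0, 0, 0]]
[[-0, 0.0068, -0.0039, -0.014, 0, -0, 0], [-0, 0.007, -0.0035, -0.014, -0, 0, 0], [0, 0.0072, -0.0031, -0.014, 0, -0, 0], [-0, 0.0073, -0.0027, -0.014, -0, 0, 0], [0, 0.0075, -0.0023, -0.014, 0, -0, 0]]
[[-0, 0.0076, -0.0019, -0.014, 0, 0, 0], [-0, 0.0077, -0.0015, -0.014, 0, 0, 0], [0, 0.0077, -0.0011, -0.014, -0, -0, 0], [-0, 0.0078, -0.0006, -0.014, 0, 0, 0]]
```

```bash
python3 -m jog '[[0,-0.002,-0.001,0,0,0,0],[0,0,0,0,0,0,0]]'
python3 -c "
from h import *
print(theta(),sense()['wrist_torque'])"
```

```text
time_s: 8.35
eef_pos: [469.1, -27.9, 198.1]
ee_rot: [0.073, 0.73, 0.677, 0.067]
force: [-4.7, -4.1, -0.1]
grip_width: 0.128
grip_force: 20.3
(np.float64(0.5621146469763468), np.float64(196.75671307869402), np.float64(-0.2960199132065071)) [-0.75505863  0.83851715 -0.31842842]
```

```bash
sed -i 's/^H=.*/H=np.array([442.2,-25.4,94.2])+192*EX/' h.py
python3 -c "
from h import *
print(theta());arc(np.arange(15,29)*0.04)"
```

```text
(np.float64(0.5618752836694536), np.float64(194.95454708992781), np.float64(-0.29601991320650356))
[[0.0003, 0.0052, -0.0053, -0.018, -0, 0.007, 0], [0, 0.0058, -0.0052, -0.014, 0, -0, 0], [-0, 0.0061, -0.0049, -0.014, -0, 0, 0], [0, 0.0063, -0.0046, -0.014, 0, -0, 0], [0, 0.0066, -0.0042, -0.014, -0, 0, 0]]
[[-0, 0.0068, -0.0039, -0.014, 0, -0, 0], [-0, 0.007, -0.0035, -0.014, -0, 0, 0], [0, 0.0072, -0.0031, -0.014, 0, -0, 0], [-0, 0.0073, -0.0027, -0.014, -0, 0, 0], [0, 0.0075, -0.0023, -0.014, 0, -0, 0]]
[[0, 0.0076, -0.0019, -0.014, 0, 0, 0], [-0, 0.0077, -0.0015, -0.014, 0, 0, 0], [0, 0.0077, -0.0011, -0.014, -0, -0, 0], [-0, 0.0078, -0.0006, -0.014, 0, 0, 0]]
```

```bash
python3 -m jog '[[0,0.005,-0.0053,-0.014,0,0,0],[0,0.0058,-0.0052,-0.014,0,0,0],[0,0.0061,-0.0049,-0.014,0,0,0],[0,0.0063,-0.0046,-0.014,0,0,0],[0,0,0,0,0,0,0]]'
python3 -c "
from h import *
print(theta(),H)"
```

```text
time_s: 8.85
eef_pos: [487.1, -29.3, 223.4]
ee_rot: [0.093, 0.727, 0.675, 0.085]
force: [-13.9, -5.2, 9.2]
grip_width: 0.124
grip_force: 21.4
(np.float64(0.7214109243305278), np.float64(195.64506032146332), np.float64(-0.16131631349650277)) [633.55437827 -41.13219366  94.2       ]
```

```bash
python3 -m jog '[[0,0.0055,-0.0058,-0.014,0,0,0],[0,0.0066,-0.0043,-0.014,0,0,0],[0,0.0068,-0.0039,-0.014,0,0,0],[0,0.007,-0.0035,-0.014,0,0,0],[0,0,0,0,0,0,0]]'
python3 -c "
from h import *
print(theta(),sense()['joints'].round(2))"
```

```text
time_s: 9.35
eef_pos: [508.5, -31.1, 246.9]
ee_rot: [0.114, 0.724, 0.672, 0.105]
force: [-1.7, -5.5, 0.2]
grip_width: 0.13
grip_force: 20.2
(np.float64(0.8830371694036898), np.float64(197.6348310373133), np.float64(-0.2859056324890581)) [-0.33  0.12  1.76  0.09  0.96 -0.29]
```

```bash
python3 - <<'E'
from h import *
a=eyes.capture("side")[:,:,::-1];cv2.imwrite("pics/s2.png",a);cv2.imwrite("pics/g.png",cv2.resize(a[110:260,240:400],None,fx=4,fy=4,interpolation=2))
# expected pixels of bar's right end and hinge right end for several angles
c=eyes.calibration("side");T=np.linalg.inv(np.array(c['cam_to_world']));K=np.array([[c['fx'],0,c['cx']],[0,c['fy'],c['cy']],[0,0,1]])
pr=lambda X:(cv2.projectPoints(np.array([X]),cv2.Rodrigues(T[:3,:3])[0],T[:3,3],K,np.array(c['dist'],float))[0].ravel()-[240,110])*4
H0=np.array([442.2,-38,93.])+195*EX
for t in (0,.75,.8,.85,.9,.95):
  b=lambda r,y,n:H0+y*EY-r*(EX*np.cos(t)-EZ*np.sin(t))+n*(EX*np.sin(t)+EZ*np.cos(t))
  print(t,"barR",pr(b(195,-45,0)).round(),"front right top corner",pr(b(164,-80,4)).round(),"tcp",pr(cur()[0]).round())
E
```

```text
0 barR [120. 516.] front right top corner [193. 541.] tcp [247. 140.]
0.75 barR [228. 228.] front right top corner [297. 296.] tcp [247. 140.]
0.8 barR [244. 212.] front right top corner [311. 282.] tcp [247. 140.]
0.85 barR [260. 196.] front right top corner [326. 269.] tcp [247. 140.]
0.9 barR [278. 181.] front right top corner [342. 256.] tcp [247. 140.]
0.95 barR [297. 166.] front right top corner [358. 244.] tcp [247. 140.]
```

View pics/g.png

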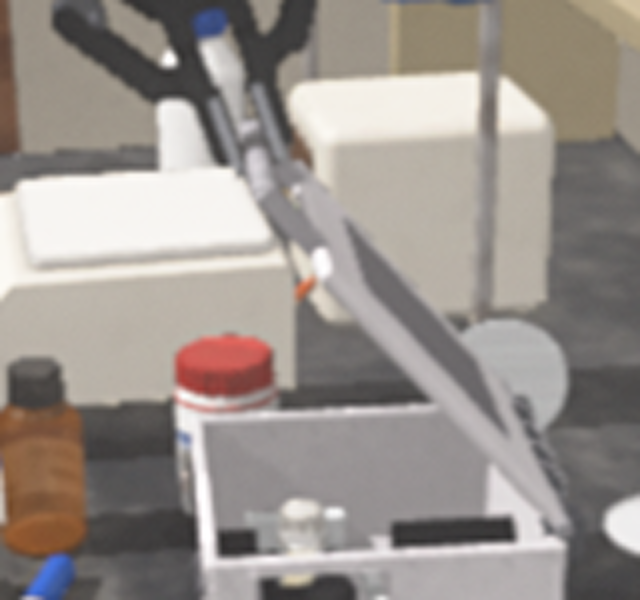

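The bar's right end is at about (262,190) and the cover corner at about (325,260), both matching a cover angle of about 0.86. The bar sits well inside the pads. I re-anchor the arc there and tilt away from the clamp.

```bash
python3 - <<'E'
from h import *
p,R=cur();print(p)
z=R.as_matrix()[:,2];t0=np.arctan2(z@EX,-z[2]);Hn=p+195*(EX*np.cos(.865)-EZ*np.sin(.865))
print(t0,Hn)
rows([(Hn+195*(-EX*np.cos(t)+EZ*np.sin(t)),tool(t0+.03*(k+1))) for k,t in enumerate(.865+.04*np.arange(1,8))],0)
E
```

```text
[508.1941257  -31.10739523 246.65227984]
0.31048292418612833 [634.25362873 -41.47137296  98.23870343]
[[-0, 0.0073, -0.0029, -0.03, -0.001, 0.007, 0], [-0, 0.0074, -0.0023, -0.03, 0, 0, 0], [0, 0.0076, -0.0018, -0.03, -0, 0, 0], [-0, 0.0077, -0.0013, -0.03, -0, 0, 0], [0, 0.0078, -0.0007, -0.03, 0, -0, 0]]
[[0, 0.0078, -0.0002, -0.03, 0, -0, 0], [-0, 0.0078, 0.0003, -0.03, 0, 0, 0]]
```

```bash
python3 -m jog '[[0,0.0071,-0.003,-0.03,0,0,0],[0,0.0073,-0.0025,-0.03,0,0,0],[0,0.0074,-0.002,-0.03,0,0,0],[0,0,0,0,0,0,0]]'
python3 -m jog '[[0,0.0076,-0.0015,-0.03,0,0,0],[0,0.0077,-0.0009,-0.03,0,0,0],[0,0,0,0,0,0,0]]'
python3 -c "
from h import *
print(theta(),sense()['joints'].round(2))"
```

```text
time_s: 9.8
eef_pos: [526.3, -31.9, 260.9]
ee_rot: [0.146, 0.718, 0.666, 0.135]
force: [-2.7, -4.1, 2.3]
grip_width: 0.124
grip_force: 20.3
time_s: 10.1
eef_pos: [539.1, -32.7, 268.8]
ee_rot: [0.167, 0.714, 0.662, 0.155]
force: [-1.2, -3.6, 2.5]
grip_width: 0.13
grip_force: 20.3
(np.float64(1.0732794198028555), np.float64(198.6562048473805), np.float64(0.6551413180214061)) [-0.33  0.1   1.75  0.15  0.84 -0.33]
```

```bash
python3 -m jog '[[0,0.0078,-0.0003,-0.02,0,0,0],[0,0.0078,0.0002,-0.02,0,0,0],[0,0,0,0,0,0,0],[0,0,0,0,0,0,0]]'
python3 - <<'E'
from h import *
print(theta())
a=eyes.capture("side")[:,:,::-1];cv2.imwrite("pics/h.png",cv2.resize(a[110:260,240:400],None,fx=4,fy=4,interpolation=2))
c=eyes.calibration("side");T=np.linalg.inv(np.array(c['cam_to_world']));K=np.array([[c['fx'],0,c['cx']],[0,c['fy'],c['cy']],[0,0,1]])
pr=lambda X:(cv2.projectPoints(np.array([X]),cv2.Rodrigues(T[:3,:3])[0],T[:3,3],K,np.array(c['dist'],float))[0].ravel()-[240,110])*4
H0=np.array([442.2,-38,93.])+195*EX
for t in (.8,.9,1,1.05,1.1,1.15,1.2):
  b=lambda r,y,n:H0+y*EY-r*(EX*np.cos(t)-EZ*np.sin(t))+n*(EX*np.sin(t)+EZ*np.cos(t))
  print(t,"barR",pr(b(195,-45,0)).round(),"FR top corner",pr(b(164,-80,4)).round())
E
```

```text
time_s: 10.5
eef_pos: [552.7, -33.7, 275.6]
ee_rot: [0.181, 0.71, 0.659, 0.168]
force: [-0.5, -1.8, 2.1]
grip_width: 0.126
grip_force: 20.3
(np.float64(1.150045535748695), np.float64(198.75343700300422), np.float64(0.8143722469612564))
0.8 barR [244. 212.] FR top corner [311. 282.]
0.9 barR [278. 181.] FR top corner [342. 256.]
1 barR [316. 153.] FR top corner [375. 233.]
1.05 barR [336. 140.] FR top corner [392. 223.]
1.1 barR [356. 128.] FR top corner [410. 213.]
1.15 barR [377. 117.] FR top corner [429. 205.]
1.2 barR [399. 108.] FR top corner [448. 197.]
```

View pics/h.png

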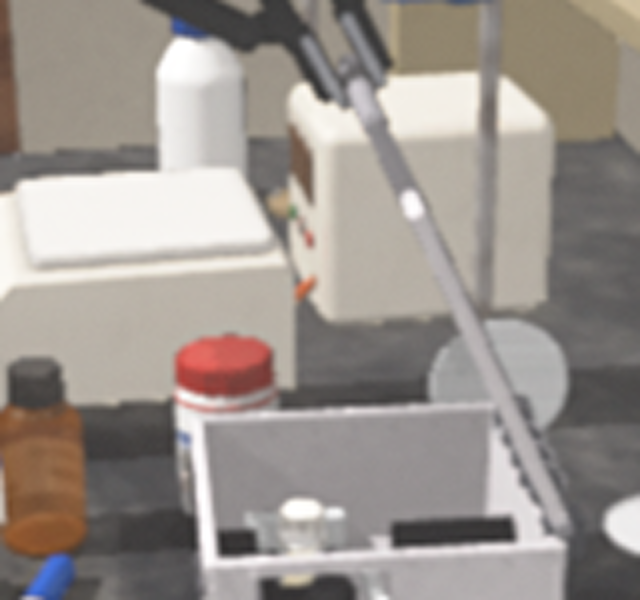

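The bar's right end is at about (374,112) and the corner at about (415,205), so the cover is at about 1.13 rad and past balance. The pads still hold it. Now ease it back by 0.25 rad.

```bash
python3 - <<'E'
from h import *
p,R=cur()
z=R.as_matrix()[:,2];t0=np.arctan2(z@EX,-z[2]);a0=1.13;Hn=p+195*(EX*np.cos(a0)-EZ*np.sin(a0))
d=np.cumsum([.02,.035,.035,.035,.035,.035,.035,.02])
rows([(Hn+195*(-EX*np.cos(a0-x)+EZ*np.sin(a0-x)),tool(t0-.6*x)) for x in d],0)
E
```

```text
[[0, -0.0039, -0.0002, 0.012, -0.003, 0.006, 0], [-0, -0.0068, -0.0001, 0.021, 0, 0, 0], [-0, -0.0068, 0.0003, 0.021, 0, -0, 0], [0, -0.0068, 0.0007, 0.021, -0, 0, 0], [-0, -0.0067, 0.0011, 0.021, -0, 0, 0]]
[[-0, -0.0067, 0.0015, 0.021, 0, -0, 0], [0, -0.0066, 0.0018, 0.021, 0, 0, 0], [-0, -0.0037, 0.0012, 0.012, 0, -0, 0]]
```

```bash
python3 -m jog '[[0,-0.0039,-0.0002,0.012,0,0,0],[0,-0.0068,-0.0001,0.021,0,0,0],[0,-0.0068,0.0003,0.021,0,0,0],[0,-0.0068,0.0007,0.021,0,0,0],[0,0,0,0,0,0,0]]'
python3 -m jog '[[0,-0.0067,0.0011,0.021,0,0,0],[0,-0.0067,0.0015,0.021,0,0,0],[0,-0.0066,0.0018,0.021,0,0,0],[0,-0.0037,0.0012,0.012,0,0,0],[0,0,0,0,0,0,0]]'
python3 -m jog '[[0,0,0,0,0,0,0],[0,0,0,0,0,0,0],[0,0,0,0,0,0,0],[0,0,0,0,0,0,0]]'
python3 - <<'E'
from h import *
print(theta(),abs(sense()['dq']).max())
a=eyes.capture("side")[:,:,::-1];cv2.imwrite("pics/i.png",a)
r=cv2.imread("pics/s2.png")  # cover was at ~0.86 here: track the front-right corner patch
g=lambda i:cv2.cvtColor(i,6)[150:215,290:360]
m=lambda i:np.argwhere(g(i)>245)
print("white corner px s2/now",np.median(m(r),0)+[150,290],np.median(m(a.copy()),0)+[150,290])
E
```

```text
time_s: 11.05
eef_pos: [530.6, -31.8, 263.4]
ee_rot: [0.153, 0.717, 0.665, 0.142]
force: [-0.9, 1.1, 2.5]
grip_width: 0.128
grip_force: 20.5
time_s: 11.55
eef_pos: [511.2, -30.5, 249.0]
ee_rot: [0.126, 0.722, 0.67, 0.117]
force: [0.6, 4.3, 0.7]
grip_width: 0.131
grip_force: 20.4
time_s: 11.95
eef_pos: [511.6, -30.5, 249.4]
ee_rot: [0.127, 0.722, 0.67, 0.118]
force: [1.3, 5.4, -1.6]
grip_width: 0.129
grip_force: 20.3
(np.float64(0.9028614857487207), np.float64(197.65569431068892), np.float64(0.5739970383975095)) 0.001253121934421463
white corner px s2/now [168. 295.] [168. 297.]
```

```bash
python3 -c "
from rig import finish_job
print(finish_job())"
```

```text
the job is handed in; nothing more can be done
None
```

I pushed the carriage in to its stop with the cover shut, lifted the cover past balance to about 1.13 rad, and eased it back. I handed in at about 12 s with the cover gripped and at rest at about 0.88 rad by my estimate; the hand-in gave no verdict.

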